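Draw the red-grip ruler out of the cutting-table tray

TASK

Take the cutting ruler with the red grip out of the grey tray: lift its front end over the tray's lip and draw it out endwise from under the hood. Then lay it, grip upwards, flat and lengthways on the brown card without dropping it, wholly on the card, and let go; leave the blue-grip ruler where it lies.

Things in the scene. Friction and masses are not known exactly. Their poses are not given: they have to be found in the camera images.
- red_ruler (a point): Ruler to move, 220 g: aluminium plate 300 (x) x 40 (y) x 5 mm, with a red grip ridge 16 mm wide and 26 mm tall standing along its middle line from x = -125 to +75 mm; pinch the ridge across, nearer the front. Point: over the plate's centre, half-way up the total 31 mm height. x points along it to the rear end under the hood; the front end, x = -150 mm, lies behind the lip; z up.
- blue_ruler (a point): The same ruler with a blue grip ridge, lying parallel in the tray's other lane, 100 mm to the side; same point and axes. Not to be disturbed.
- tray: Fixed grey tray, 332 x 176 mm, lanes along x at y = +50 and -50 mm (red in either). Origin on the table under the middle; z up. Heights over table: floor 5, guides beside lanes 10, yellow front lip 23 (x = -169 to -163), rear hood 23 underside, 27 top (x = 100 to 163, open to the front, back wall at 157). Rulers start within 5 mm of x = 0, can tilt 12 degrees before touching the hood.
- card: Brown cardboard pattern card fixed on the table, 380 long (its x) x 120 wide (its y) x 4 mm thick, beside the tray on either side. Origin at the centre of its underside, on the table; z up.

How it is judged (in metres and radians):
On the way, in this order (a step that is already met when the one before it is completed fails the run):
1. the red ruler's front end is lifted while its rear end is still under the hood (z of red_ruler in the frame of tray above 0.0275 m and x of red_ruler in the frame of tray above -0.035 m), for 0.05 s.
2. the red ruler is drawn forward, endwise, out from under the hood (x of red_ruler in the frame of tray below -0.05 m and y of red_ruler in the frame of tray between -0.11 and 0.11 m), for 0.02 s.
At the end, for the whole second after the job is handed in: The red ruler lies at rest flat on the card, grip upwards (within 3 degrees), its centre within 45 mm lengthways and 42 mm sideways of the card's centre, its length within 16 degrees of the card's (either way round), and the blue ruler is within 15 mm of where it began (x of red_ruler in the frame of card between -0.045 and 0.045 m and y of red_ruler in the frame of card between -0.042 and 0.042 m and z of red_ruler in the frame of card between 0.016 and 0.0225 m and angle between the x axis of red_ruler and the x axis of card, either way round below 0.28 rad and angle between red_ruler's own z axis and vertical below 0.05 rad and distance of blue_ruler from where it was at the start of the episode below 0.015 m and linear speed of red_ruler_body below 0.02 m/s); the robot touches nothing.
It fails at once if the blue ruler is shifted by more than 30 mm (distance of blue_ruler from where it was at the start of the episode above 0.03 m).
It fails at once if the red ruler is dropped (falls free, out of the fingers, by more than about 25 mm) (contact force between red_ruler_body and the fingers below 0.1 N and linear speed of red_ruler_body above 0.7 m/s).
It also fails if it takes over 48 s, if anything falls off the work surface, if the arm or the gripper's body presses on something with over 40 N, if the wrist force passes 120 N, or if a joint passes its speed limit or range.

ROBOT

A 6-joint arm with a two-finger parallel gripper is mounted at the origin on the work surface. World frame = base frame: x ahead of the robot, y to its left, z up, the work surface at z = 0. Lengths are in mm, angles in rad, forces in N, time in s.
With the tool pointing down it reaches from about 275 to 850 mm from the base axis. Payload 19 kg.
Tool frame: the origin (TCP) lies midway between the tips of the shut fingers; the grasp point (between the pads) lies 19 mm behind it (grasp_offset is the distance from the TCP to the grasp point, in mm); z points along the fingers, y is the line along which they close (so a half turn about z gives the same grasp; the last joint's range is limited). The gripper opens to 85 mm and grips with 20 to 120 N. Pads are 22 mm wide; open, the fingers measure 114 mm over their backs; the gripper's body (76 mm by 85 mm) begins 54 mm behind the grasp point. The pads swing forward as they close: fully open they stand 13 mm farther back than shut.
Start: joints at [-1.272, 0.15, 1.437, -0, 1.554, -0.134], TCP at [241.134, -521.962, 231.267] pointing down, gripper open.
Joint ranges: [-2.8, 2.8], [-0.68, 2.1], [0.12, 2.68], [-1.39, 4.53], [0.16, 2.79], [-2.81, 2.81]. Speed limits (rad/s): [1.89, 1.89, 2.22, 3.01, 3.01, 3.01].

INTERFACE

Orientations are given as a rotation vector (axis times angle).
In Python, from plant import * gives the robot as it stands. Calls block until the motion is done:
- goto(position, orientation): joint-space move of the TCP to a pose.
- move_linear(position, rot=None, speed=150, contact_N=None): straight line of the TCP; rot=None keeps the orientation; speed is the mean speed in mm/s. With contact_N (N) it stops when the force on the tool has changed by that much, and returns True; else False.
- goto_joints(angles): joint-space move.
- open_gripper() and close_gripper(newtons=None): open the fingers fully, or close them until they stop; newtons is the grip in N (None keeps the last).
- hold(seconds).
- ik(position, orientation): joint angles nearest the present ones, or None.
- state(): the state.
- camera(name): name is "scene" or "top" or "wrist"; returns a dict with "image" (384x512x3 uint8, red, green, blue), "fov_y" (degrees; the focal length in pixels is half the picture's height over the tangent of half this angle, whatever the lens; pixels are square), "cx", "cy" (the principal point, pixels), "world_from_camera" (4x4, takes a point from camera to world coordinates). Camera axes: x right, y down, z forward; pixel columns grow to the right and rows downward; lengths in mm; the calibration is good to about 2 mm. A picture is of the moment at which its call begins. There is no depth.
A pose or a line that the arm cannot do raises Unreachable and nothing moves.
- hand_in(): hands the job in; it is judged then, once.
Trained networks look in a picture, given as the dict that the camera call returned (one of the last four; its "shot" number tells which), for a name from the list of things; names that differ only in an ending like _2 or _b are one class to them, and where a whole thing is asked for, a point or a joint stands for the part that bears it (a point fixed in the world has none). Each returns a list of dicts, best first, with "confidence" (0 to 1); they miss things now and then, are a little off and sometimes report something else, mostly with a low value. They report only what shows in the picture. A call takes as long as a camera call.
- search_frame(name, picture): "point" ([x, y, z] in mm, in world coordinates, good to about 4 mm: the middle of the surface that is visible of it).
- tip_of(name, picture): "point" ([x, y, z] in mm, in world coordinates, good to about 4 mm: a listed point, or the origin of a listed thing).
The state is a dict: "time": time; "qpos": joint angles; "joint_vel": joint speeds; "joint_torque": joint torques, N m; "tcp_pos": TCP position; "eef_rot": TCP orientation; "ft_force": force on the tool from outside, world axes, zero at the start; "ft_torque": the same for the moment, N m; "finger_gap": finger opening in mm; "grip_force": force on a finger pad.
Only numpy, scipy, OpenCV 4.12 (cv2) and the standard library are available. Lean on these libraries where they do the work, as an engineer would, in place of code of your own. Each camera call takes 0.05 s, during which the arm holds its last target. There are 200 camera calls.

## Working session

There is one attempt and no reset: what is moved stays moved. The work goes in short steps, each a Python script; the robot and the scene stay as the last script left them, time stands still between calls to the robot, and variables do not carry over. Pictures are saved under pics/ and viewed, at most 10 in all, crops included, and the job is handed in when it is done.

```bash
mkdir -p pics; python3 - <<'E'
from plant import *
import cv2
for c in ("top","scene"):
    p=camera(c); cv2.imwrite(f"pics/{c}0.png",p["image"][:,:,::-1])
    for n in ("red_ruler","blue_ruler","tray","card"):
        for f in (search_frame,tip_of):
            print(c,n,f.__name__,[([round(float(v)) for v in d["point"]],round(d["confidence"],2)) for d in f(n,p)][:2])
s=state(); print(s["time"],s["eef_rot"],s["finger_gap"])
E
```

```text
top red_ruler call [([549, 95, 10], 0.64)]
top red_ruler call [([579, 94, 20], 0.86)]
top blue_ruler call [([550, 92, 8], 0.74), ([553, 193, 11], 0.73)]
top blue_ruler call [([582, 191, 19], 0.6)]
top tray call [([588, 140, 9], 0.83)]
top tray call [([575, 141, 1], 0.59)]
top card call [([601, -173, 5], 0.82)]
top card call [([612, -170, 4], 0.64), ([577, 141, 0], 0.4)]
scene red_ruler call [([563, 87, 15], 0.62)]
scene red_ruler call [([574, 96, 23], 0.77)]
scene blue_ruler call [([568, 188, 18], 0.96)]
scene blue_ruler call [([578, 190, 21], 0.69)]
scene tray call [([624, 135, 13], 0.85)]
scene tray call [([581, 146, -1], 0.9)]
scene card call [([640, -180, 2], 0.94), ([625, 132, 10], 0.6)]
scene card call [([616, -175, 0], 0.75)]
0.9 [-3.06819193e+00 -6.74529410e-01 -4.71187996e-05] 85.39638526451782
```

```bash
python3 -c "
import cv2,numpy as np
cv2.imwrite('pics/both0.png',cv2.resize(np.hstack([cv2.imread('pics/top0.png'),cv2.imread('pics/scene0.png')]),(800,300))) "; ls
```

```text
pics
```

View pics/top0.png

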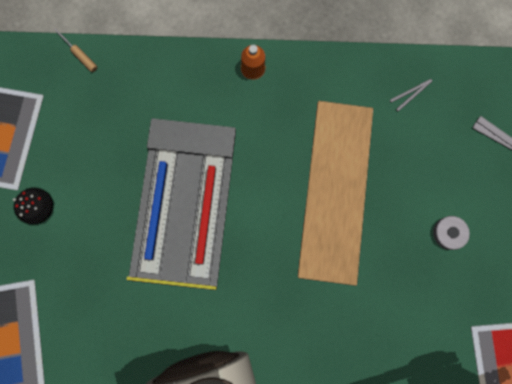

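The top view shows the tray at about (185,205), with the red ridge from (211,167) to (200,263) in its right lane and the blue ridge in the left one. The card spans about (318,103) to (357,282), and the yellow lip is at row ~283. I'll now segment these for exact poses.

```bash
cat > h.py <<'E'
from plant import *
import cv2, numpy as np
def proj(p,uv,z):
    f=p["image"].shape[0]/2/np.tan(np.radians(p["fov_y"])/2); T=np.array(p["world_from_camera"])
    uv=np.atleast_2d(uv).astype(float)
    d=np.c_[(uv[:,0]-p["cx"])/f,(uv[:,1]-p["cy"])/f,np.ones(len(uv))]@T[:3,:3].T
    return T[:3,3]+d*((z-T[2,3])/d[:,2])[:,None]
def rect(p,mask,z):
    """largest blob -> centre, long size, short size, yaw of long axis (deg), on plane z"""
    n,l,s,_=cv2.connectedComponentsWithStats(mask.astype(np.uint8))
    k=1+np.argmax(s[1:,4]); ys,xs=np.where(l==k)
    w=proj(p,np.c_[xs,ys],z)[:,:2].astype(np.float32)
    (c,_,_)=cv2.minAreaRect(w); m=w.mean(0)
    u=np.linalg.svd(w-m,full_matrices=False)[2][0]; u=u*np.sign(u[0])
    a=(w-m)@u; b=(w-m)@np.array([-u[1],u[0]])
    return np.round(c,1),np.round(m,1),round(float(np.ptp(a)),1),round(float(np.ptp(b)),1),round(float(np.degrees(np.arctan2(u[1],u[0]))),2)
def masks(p):
    h,s,v=cv2.split(cv2.cvtColor(p["image"],cv2.COLOR_RGB2HSV))
    return dict(red=((h<6)|(h>174))&(s>170)&(v>80), blue=(h>105)&(h<130)&(s>150)&(v>60),
      card=(h>8)&(h<20)&(s>80)&(v>110), lip=(h>22)&(h<35)&(s>120)&(v>80))
E
python3 - <<'E'
from h import *
p=camera("top"); m=masks(p)
for k,r,c,z in (("red",(150,280),(185,230),36),("blue",(150,280),(135,180),36),("card",(90,300),(290,390),4),("lip",(260,300),(115,230),23)):
    w=np.zeros(m[k].shape,bool); w[r[0]:r[1],c[0]:c[1]]=1
    print(k,rect(p,m[k]&w,z))
E
```

```text
red (array([551.1,  94.4]), array([549.2,  94.5], dtype=float32), 192.8, 13.3, -5.02)
blue (array([557.5, 193.2]), array([555.3, 193.2], dtype=float32), 194.6, 15.1, -5.07)
card (array([ 613.1, -173.4]), array([ 606.8, -172.8], dtype=float32), 378.3, 119.2, -6.1)
lip (array([414.5, 156.6]), array([414.4, 157.3], dtype=float32), 174.2, 6.6, 85.09)
```

```bash
cat >> h.py <<'E'
from scipy.spatial.transform import Rotation as R
F=R.from_matrix(np.diag([-1.,1,-1]))
G=np.array([-80,0,9.])            # TCP in ruler frame (origin: centre of the underside)
def tool(b,yaw,tilt=0,g=G):
    """TCP pose for ruler underside-centre at b (world); tilt>0 lifts the front"""
    r=R.from_euler("ZY",[yaw,tilt],degrees=True)
    return np.asarray(b)+r.apply(g),(r*F).as_rotvec()
def pivot(b,yaw,tilt,shift=0,up=0):
    """underside centre after tilting about the rear bottom edge, sliding forward, raising"""
    r0=R.from_euler("Z",yaw,degrees=True); r=R.from_euler("ZY",[yaw,tilt],degrees=True)
    return np.asarray(b)+r0.apply([150-shift,0,up])-r.apply([150,0,0])
E
python3 - <<'E'
from h import *
b=np.array([576,92.2,5.])
pos,rot=tool(b,-5.02); 
goto(pos+[0,0,130],rot)
p=camera("wrist"); cv2.imwrite("pics/w1.png",p["image"][:,:,::-1])
print(rect(p,masks(p)["red"],36),state()["qpos"],state()["time"])
E
```

```text
(array([568.2,  95.3]), array([571.1,  94.6], dtype=float32), 157.9, 14.5, -4.37) [ 4.37428430e-02  5.40751606e-02  1.72224834e+00 -9.21449547e-05
  1.36515978e+00 -1.43799477e+00] 3.4083
```

View pics/w1.png

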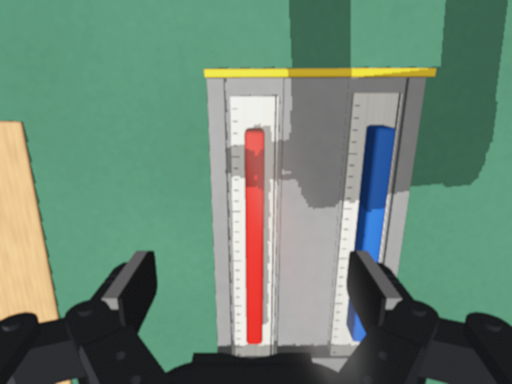

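```bash
python3 - <<'E'
from h import *
p=camera("wrist")
print(p["cx"],p["cy"],p["fov_y"],proj(p,[(254,130),(254,343)],36).round(1),proj(p,[(205,73),(436,73)],23).round(1),np.round(np.array(p["world_from_camera"]),2).tolist(),state()["tcp_pos"])
E
```

```text
251.40296444973353 191.90295305215307 60.839280088890305 [[450.4 105.5  36. ]
 [647.9  88.2  36. ]] [[405.8  72.1  23. ]
 [421.6 247.2  23. ]] [[0.09, 0.95, 0.3, 421.12], [1.0, -0.09, -0.03, 105.95], [0.0, 0.3, -0.95, 287.44], [0.0, 0.0, 0.0, 1.0]] [496.53032146  98.61337028 144.0325091 ]
```

The wrist view confirms this: the red ridge runs from (254,130) to (254,343) between the fingers, and the lip is at row 73. Its pose matches the top view to within 2–3 mm, so I'll grasp and tilt.

```bash
python3 - <<'E'
from h import *
b=np.array([575,93.4,5.]); yaw=-5.02
pos,rot=tool(b,yaw)
c=move_linear(pos,rot,speed=100,contact_N=8)
s=state(); print(c,s["tcp_pos"],s["ft_force"],s["time"])
if not c:
    close_gripper(80); hold(0.2)
    s=state(); print(s["finger_gap"],s["grip_force"],s["tcp_pos"],s["ft_force"],s["time"])
    if s["finger_gap"]>10:
        for t in (2,4,6.5):
            move_linear(*tool(pivot(b,yaw,t,0,1.0),yaw,t),speed=40)
        hold(0.2)
        s=state(); print(s["tcp_pos"],s["ft_force"],s["ft_torque"],s["finger_gap"],s["time"])
        p=camera("scene"); cv2.imwrite("pics/s2.png",p["image"][:,:,::-1])
E
```

```text
False [495.67973198 100.41185532  14.54269387] [-0.45615237  0.5339218  -0.45713472] 4.9083
14.386151046995495 78.84919166564941 [495.42144965 100.41404876  14.29317324] [-2.37822363 -1.03276601  5.9154084 ] 5.7583
[497.48470448 100.20529926  40.70456774] [-0.29686762 -0.5848667  -1.15806091] [0.02034184 0.04709757 0.01813685] 14.344925503198569 7.0833
```

View pics/s2.png

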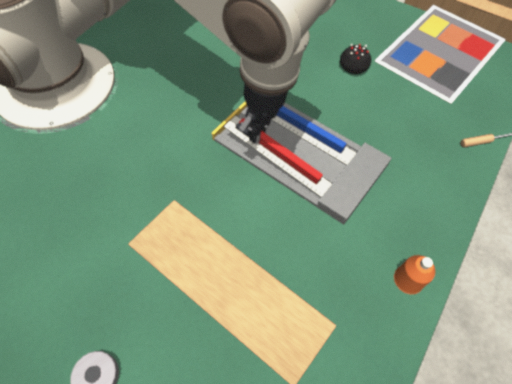

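The gripper holds the red ridge at about (262,135), and the ridge runs to (320,178) with the rear still under the hood at (335,190). I'll check that the tilt really happened before drawing.

```bash
cat >> h.py <<'E'
def pix(p,X):
    f=p["image"].shape[0]/2/np.tan(np.radians(p["fov_y"])/2); T=np.linalg.inv(np.array(p["world_from_camera"]))
    c=T[:3,:3]@np.asarray(X)+T[:3,3]; return np.round([p["cx"]+f*c[0]/c[2],p["cy"]+f*c[1]/c[2]],1)
E
python3 - <<'E'
from h import *
b=np.array([575,93.4,5.]); yaw=-5.02
for c in ("scene","top"):
    p=camera(c); print(c,[d["point"] for d in tip_of("red_ruler",p)][:1])
    m=masks(p)["red"].astype(np.uint8); n,l,s,ce=cv2.connectedComponentsWithStats(m); print(s[1:][s[1:,4]>40])
    for t,q in ((0,b),(6.5,pivot(b,yaw,6.5,0,1))):
        r=R.from_euler("ZY",[yaw,t],degrees=True)
        print(t,[pix(p,q+r.apply(v)).tolist() for v in ((75,8,31),(75,-8,31),(-125,0,31),(-150,-20,5),(-150,20,5))])
    if c=="scene": cv2.imwrite("pics/s3.png",cv2.resize(p["image"][90:230,200:400,::-1],None,fx=4,fy=4,interpolation=2))
E
```

```text
scene [[578.9, 94.5, 37.4]]
[[460  35  33  24 441]
 [261 131  60  51 660]]
0 [[320.8, 175.3], [316.3, 180.8], [238.4, 127.9], [223.8, 135.8], [235.6, 124.4]]
6.5 [[323.3, 173.8], [318.7, 179.3], [240.0, 119.0], [223.7, 125.8], [236.0, 114.1]]
top []
[[195 246   8  14  87]
 [493 330  19  37 591]]
0 [[207.1, 165.1], [214.9, 166.0], [197.7, 264.7], [207.5, 278.7], [187.6, 276.5]]
6.5 [[206.9, 162.1], [214.8, 163.0], [196.2, 261.4], [206.0, 277.5], [185.3, 275.1]]
```

View pics/s3.png

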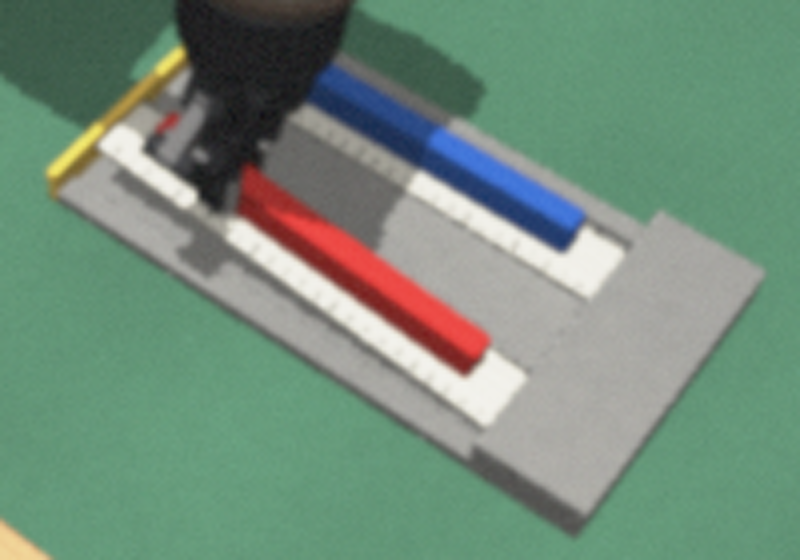

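The near corner of the front end is at crop (100,145), which is pixel (225,126). That matches the 6.5° prediction, and the network gives z = 37. The front clears the lip, so I'll draw the ruler out, raise it, and carry it to the card.

```bash
python3 - <<'E'
from h import *
b=np.array([575,93.4,5.]); yaw=-5.02; t=6.5
move_linear(*tool(pivot(b,yaw,t,100,4),yaw,t),speed=60)
move_linear(*tool(pivot(b,yaw,t,105,85),yaw,t),speed=80)
q=np.array([612,-172,90.]); y2=-6.1
move_linear(*tool(pivot(b,yaw,0,105,90),yaw,0),speed=60)
move_linear(*tool(q,y2),speed=130)
hold(0.2); s=state(); print(s["tcp_pos"],s["ft_force"],s["finger_gap"],s["grip_force"],s["time"])
p=camera("scene"); cv2.imwrite("pics/s4.png",p["image"][:,:,::-1])
p=camera("top"); cv2.imwrite("pics/t4.png",p["image"][:,:,::-1])
for v in ((-150,-20,5),(150,-20,5),(150,20,5)): print(pix(p,q+R.from_euler("Z",y2,degrees=True).apply(v)))
print([d["point"] for d in tip_of("red_ruler",p)][:1])
E
```

```text
[ 532.43782015 -163.33276893   99.07815842] [-0.95972839 -0.14094436 -2.06255963] 14.080148537167807 78.03181886672974 13.5333
[346.9 261.9]
[361.9 108.2]
[341.6 105.5]
[]
```

View pics/s4.png

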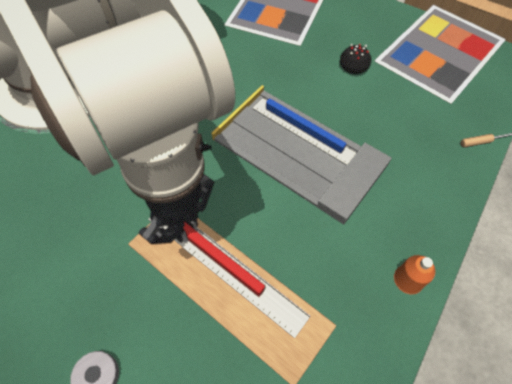

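View pics/t4.png

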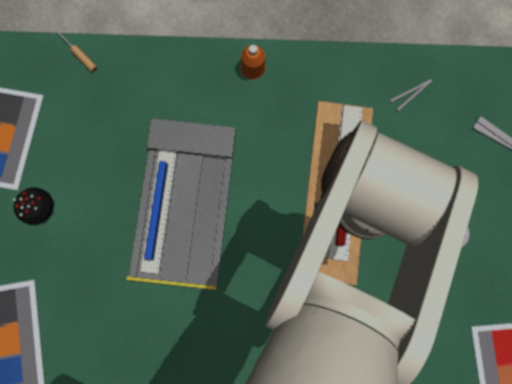

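The ruler hangs level over the card. Its rear end is at (343..362,106) in the top view, against a prediction of (342..362,107). The tray lane is empty and the blue ruler is undisturbed, so I'll lower the ruler now.

```bash
python3 - <<'E'
from h import *
q=np.array([612,-172,90.]); y2=-6.1
q[2]=12; move_linear(*tool(q,y2),speed=80); hold(0.2)
q[2]=1.5; print(move_linear(*tool(q,y2),speed=12,contact_N=4))
s=state(); print(s["tcp_pos"],s["ft_force"],s["finger_gap"],s["time"])
open_gripper(); hold(0.2); x=state()["tcp_pos"]
move_linear(np.array(x)+[0,0,150],speed=120)
s=state(); goto_joints([s["qpos"][0]-0.8,*s["qpos"][1:]]); print(state()["time"])
p=camera("top"); cv2.imwrite("pics/t5.png",p["image"][:,:,::-1])
m=masks(p)
for k,r,c,z in (("red",(80,300),(290,390),35),("blue",(150,280),(135,180),36)):
    w=np.zeros(m[k].shape,bool); w[r[0]:r[1],c[0]:c[1]]=1
    print(k,rect(p,m[k]&w,z))
print([d["point"] for d in tip_of("red_ruler",p)][:1])
E
```

```text
True
[ 532.39395296 -163.46894919   13.31373888] [-1.05662592 -0.1846919   7.79480171] 14.279042769654842 15.65
19.525
red (array([ 587.9, -168.2]), array([ 585.7, -168. ], dtype=float32), 194.8, 13.9, -6.1)
blue (array([557.5, 193.2]), array([555.1, 193.2], dtype=float32), 194.6, 15.1, -5.09)
[[615.1, -175.5, 18.0]]
```

View pics/t5.png

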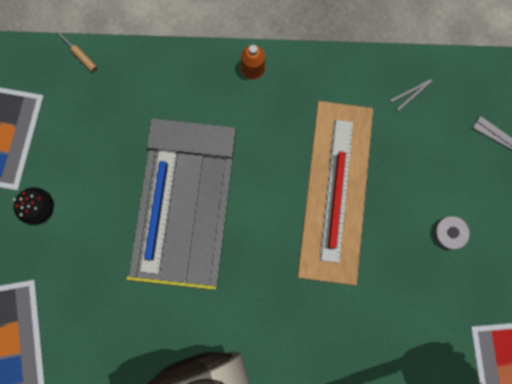

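The ruler lies centred and flat on the card, from (343,122) to (331,261), and the blue ruler hasn't moved.

```bash
python3 -c "
from plant import *
print(hand_in())"
```

```text
the job is handed in; nothing more can be done
None
```

The red ruler is out of the tray and lies flat, grip upwards and centred lengthways on the card; the blue ruler has not moved, and the job was handed in after about 20 s (no verdict was returned).

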